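Nest the mixing cups and hold the sprung dust cover over them

TASK

Stand the middle-sized mixing cup inside the large cup on the cup stand and let go of it, then stand the small cup inside the middle one, so that each rests upright on the floor of the next. Then pull the sprung dust cover by its handle out over the nest until its leading edge is level with the small clip on the rail, and keep it there: finish still holding the handle, because the cover springs back when let go. Leave the short wooden offcut, the tape measure and the brush alone.

Things in the scene. Friction and masses are not known exactly. Their poses are not given: they have to be found in the camera images.
- cup_stand: Fixed wooden base 10 mm thick at a varying place and yaw. Origin: on the bench below the middle of the cup seat; its y runs along the rail. Base: x -60 to 130 mm, y -125 to 275. An aluminium rail at x 87 to 123 mm, top 104 mm above the bench, runs the whole length; a black spring box at its +y end reaches y 299 mm, 122 mm high.
- seat (a point): Middle of the cup seat on the base, 10 mm above the bench: a raised wooden ring 4 mm high, 82 mm inside.
- dust_cover: Sprung cover. Origin: centre of its black handle bar (84 mm along x, 14 mm thick along y, 16 mm high, 62 mm clear between its posts), 141 mm above the bench, 27 mm above the plate's top, 10 mm behind (+y) its leading edge; axes as cup_stand. Slides towards -y of the stand; parked at the start, leading edge at y +130 mm of the stand, end stop at -115. Spring: 3 N parked, about 8 N at the mark.
- cover_edge (a point): Point on the leading (-y) edge of the cover at its rail end, 112 mm above the bench, 100 mm in +x from the handle; level with the clip when its y in the stand's frame equals the clip's. The cover is a flat aluminium plate, 156 mm (x of the stand -56 to 100) by 130 mm (y), underside 110 mm above the bench: it passes over the 98 mm high nest.
- mark_clip: The mark: small dark steel clip, 14 x 6 x 18 mm, fixed on the rail's top just beyond the cover's end, so the cover slides past it. Origin: middle of its foot, 104 mm above the bench, at a varying y (-75 to -45 mm) of the stand; axes as cup_stand. The cover's leading edge is to line up with the middle of the clip.
- cup_large: Large open steel cup, rim 88 mm outside diameter, foot 72 mm, 40 mm high, loose in the seat. Origin: centre of its underside. Like all three cups: wall 4 mm, floor 8 mm thick, straight-sided upper half, tapered below. 0.3 kg.
- cup_middle: Middle open steel cup, rim 66 mm outside diameter, foot 54 mm, 56 mm high, upright on the bench; it or the small cup stands nearer the stand. Origin: centre of its underside, which lies 8 mm above that of the large cup when nested; it then stands 24 mm out of it. About 0.14 kg.
- cup_small: Small open steel cup, rim 46 mm outside diameter, foot 34 mm, 72 mm high, upright on the bench. Origin: centre of its underside; when nested it stands 24 mm out of the middle cup. About 0.09 kg.
- offcut_3: Short square wooden offcut, 30 x 90 x 30 mm, bystander, origin centre of its underside.
- tape_measure: Tape measure, 37 x 80 x 64 mm, bystander, origin centre of its underside.
- glue_brush: Wooden glue brush, 34 x 200 x 15 mm, lying flat, bystander, origin centre of its underside.
Mind the look-alikes: they are no part of the job. What is shaped like the cup_middle but green or pink is not meant.

How it is judged:
On the way, in this order (a step that is already met when the one before it is completed fails the run):
1. the middle cup stands in the large one, let go (horizontal distance between cup_large and seat below 0.012 m and angle between cup_large's own z axis and vertical below 0.1 rad and z of cup_middle in the frame of cup_large between 0.004 and 0.012 m and horizontal distance between cup_middle and cup_large below 0.014 m and angle between cup_middle's own z axis and vertical below 0.12 rad and contact force between the fingers and cup_middle below 0.1 N), for 0.2 s.
2. the small cup stands in the middle one, let go (horizontal distance between cup_large and seat below 0.012 m and angle between cup_large's own z axis and vertical below 0.1 rad and z of cup_middle in the frame of cup_large between 0.004 and 0.012 m and horizontal distance between cup_middle and cup_large below 0.014 m and angle between each of cup_middle, cup_small's own z axis and vertical below 0.12 rad and z of cup_small in the frame of cup_middle between 0.004 and 0.012 m and horizontal distance between cup_small and cup_middle below 0.014 m and contact force between the fingers and cup_small below 0.1 N), for 0.2 s.
3. the cover's edge is level with the clip, the handle held (y of mark_clip in the frame of cover_edge between -0.008 and 0.008 m and contact force between the fingers and dust_cover above 2 N and distance between the grasp point and dust_cover below 0.045 m), for 0.2 s.
At the end, for the whole second after the job is handed in: Large cup upright in its seat (12 mm), each smaller cup upright on the floor of the next (axes within 14 mm, undersides 4 to 12 mm apart), no cup touched; cover edge within 8 mm of the clip, at rest, fingers still on the handle (over 2 N, TCP within 45 mm of the bar) (all of step 2 and all of step 3 and contact force between the fingers and cup_large below 0.1 N and contact force between the fingers and cup_middle below 0.1 N and linear speed of dust_cover below 0.01 m/s); the arm keeps its last pose, push and grip.
It fails at once if offcut pushed more than 30 mm (distance of offcut_3 from where it was at the start of the episode above 0.03 m).
It fails at once if tape measure pushed more than 30 mm (distance of tape_measure from where it was at the start of the episode above 0.03 m).
It fails at once if glue brush pushed more than 30 mm (distance of glue_brush from where it was at the start of the episode above 0.03 m).
It also fails if it takes over 61 s, if anything falls off the work surface, if the arm or the gripper's body presses on something with over 40 N, if the wrist force passes 120 N, or if a joint passes its speed limit or range.

ROBOT

A 6-joint arm with a two-finger parallel gripper is mounted at the origin on a cart in front of the work surface, level with it; the furniture and walls round the work are solid. World frame = base frame: x ahead of the robot, y to its left, z up, the work surface at z = 0. Lengths are in m, angles in rad, forces in N, time in s.
With the tool pointing down it reaches from about 0.425 to 0.95 m from the base axis. Payload 3.5 kg.
Tool frame: the origin (TCP) lies between the finger pads, 19 mm behind the fingertips; this is the grasp point; z points along the fingers, y is the line along which they close (so a half turn about z gives the same grasp; the last joint's range is limited). The gripper opens to 85 mm and grips with 20 to 120 N. Pads are 22 mm wide; open, the fingers measure 114 mm over their backs; the gripper's body (76 mm by 85 mm) begins 54 mm behind the grasp point. The pads swing forward as they close: fully open they stand 13 mm farther back than shut.
Start: joints at [-1.357, 0.286, 1.577, -0, 1.279, -0.15], TCP at [0.24, -0.631, 0.25] pointing down, gripper open.
Joint ranges: [-2.77, 2.77], [-0.9, 2.22], [0.21, 2.48], [-1.53, 4.67], [0.24, 2.81], [-2.84, 2.84]. Speed limits (rad/s): [2.79, 2.79, 3.14, 3.14, 3.14, 3.14].

INTERFACE

Orientations are given as a unit quaternion [x, y, z, w].
In Python, from workcell import sense, get_image, camera_params, finish_job gives the robot as it stands.
- The arm moves only by the tool play_rows, never from a script. Its argument "rows" is text: rows parted by semicolons, each of 5 numbers parted by spaces: the shift along the world's x, y, z as a fraction of full scale, then the turn about the world's z as a fraction of full scale, then the opening, from 0 (shut) to 1 (fully open). In form: tx ty tz twist jaw; .... A call has 1 to 12 rows; each row shifts and turns the commanded pose from where the row before left it; what a row does not reach is not made up. Full scale, the value 1, is 2 cm for a shift and 0.1 rad for a turn. A row lasts 1/10 s, in which the tool goes at most 50 mm and 8.59 degrees, less where a joint would pass 70% of its speed; a pose out of reach is approached as far as the arm can. A call with a number of a shift or a turn outside -1 to 1 is refused whole. A call with a gripper value outside its range is refused whole. The fingers move at their own pace and stop on an object; "squeeze" is the grip in N (left out, the last holds). Time passes only in rows, so rows that do not move let the fingers close. It gives the time, the measured TCP pose, the force, the opening and the grip force at its end, in the units of the state.
- sense(): the state, without advancing time (a new reading comes with each control period).
- get_image(name): name is "side" or "top"; returns (picture, depth): 384x512x3 uint8, red, green, blue; 384x512 float32, m along the optical axis (not along the pixel's ray), 0 where there is no reading.
- camera_params(name): a dict with "vfov" (degrees; the focal length in pixels is half the picture's height over the tangent of half this angle, whatever the lens; pixels are square), "cx", "cy" (the principal point, pixels), "world_from_camera" (4x4, takes a point from camera to world coordinates). Camera axes: x right, y up, looking along -z (the intrinsics and any distortion apply to the point x, -y, -z); pixel columns grow to the right and rows downward; lengths in m; the calibration is good to about 2 mm. A picture is of the moment at which its call begins. camera_params takes no time and is no camera call.
- finish_job(): hands the job in; it is judged then, once.
The state is a dict: "time": time; "qpos": joint angles; "qvel": joint speeds; "effort": joint torques, N m; "position": TCP position; "tcp_rot": TCP orientation; "force": force on the tool from outside, world axes, zero at the start; "torque": the same for the moment, N m; "opening": finger opening in m; "finger_force": force on a finger pad.
Only numpy, scipy, OpenCV 4.12 (cv2) and the standard library are available. Lean on these libraries where they do the work, as an engineer would, in place of code of your own. Each camera call takes 0.05 s, during which the arm holds its last target. There are 200 camera calls.

## Working session

There is one attempt and no reset: what is moved stays moved. The work goes in short steps, Python scripts to look and compute and a tool call to move; the robot and the scene stay as the last step left them, time stands still between calls to the robot, and variables do not carry over. Pictures are saved under pics/ and viewed, at most 10 in all, crops included, and the job is handed in when it is done.

Besides the shell and the picture viewer there is one more tool, called after "Request:" as name(argument=value, ...) on one line, values as JSON. play_rows: Moves the arm, as the interface text tells. Its arguments: {"type":"object","properties":{"rows":{"type":"string"},"squeeze":{"type":"number"}},"required":["rows"]}

```bash
mkdir -p pics
cat > h.py <<'E'
import numpy as np, cv2
from workcell import *
def cam(n):
    p=camera_params(n); f=192/np.tan(np.radians(p['vfov'])/2); return p,f
def cloud(n,depth):
    p,f=cam(n); v,u=np.mgrid[0:384,0:512]
    P=np.stack([(u-p['cx'])/f*depth,-(v-p['cy'])/f*depth,-depth,np.ones_like(depth)],-1)
    return (P@np.array(p['world_from_camera']).T)[...,:3]
def ray(n,u,v,z):
    p,f=cam(n); T=np.array(p['world_from_camera'])
    d=T[:3,:3]@np.array([(u-p['cx'])/f,-(v-p['cy'])/f,-1]); o=T[:3,3]
    return o+d*(z-o[2])/d[2]
def snap(n):
    im,d=get_image(n); np.savez(f'{n}.npz',im=im,d=d); return im,d
E
python3 - <<'E'
from h import *
ims=[]
for n in('top','side'):
    im,d=snap(n); cv2.imwrite(f'pics/{n}0.png',cv2.resize(im[...,::-1],(800,600)))
    print(n,camera_params(n),(d>0).mean())
s=sense();print(s['time'],s['position'],s['tcp_rot'],s['opening'])
E
```

```text
top {'vfov': 44.69687327827258, 'cx': 255.68958181155168, 'cy': 200.25775540648866, 'world_from_camera': array([[-0.01841748,  0.98627772, -0.16406418,  0.25919161],
       [-0.99966275, -0.01516006,  0.02108471, -0.12247021],
       [ 0.01830816,  0.16439717,  0.98622431,  1.54312973],
       [ 0.        ,  0.        ,  0.        ,  1.        ]])} 0.996063232421875
side {'vfov': 50.48988829330595, 'cx': 255.43580266627296, 'cy': 187.44331633257468, 'world_from_camera': array([[-0.93599988,  0.21596606, -0.27796201,  0.19323142],
       [-0.35168632, -0.60710678,  0.71255743,  0.71454753],
       [-0.0148644 ,  0.7647091 ,  0.64420419,  0.88711422],
       [ 0.        ,  0.        ,  0.        ,  1.        ]])} 0.9664815266927084
0.1 [ 0.24006496 -0.63026743  0.2487507 ] [ 9.83503696e-01  1.80884699e-01 -3.56764434e-05 -1.09718558e-03] 0.08557706102146692
```

View pics/top0.png

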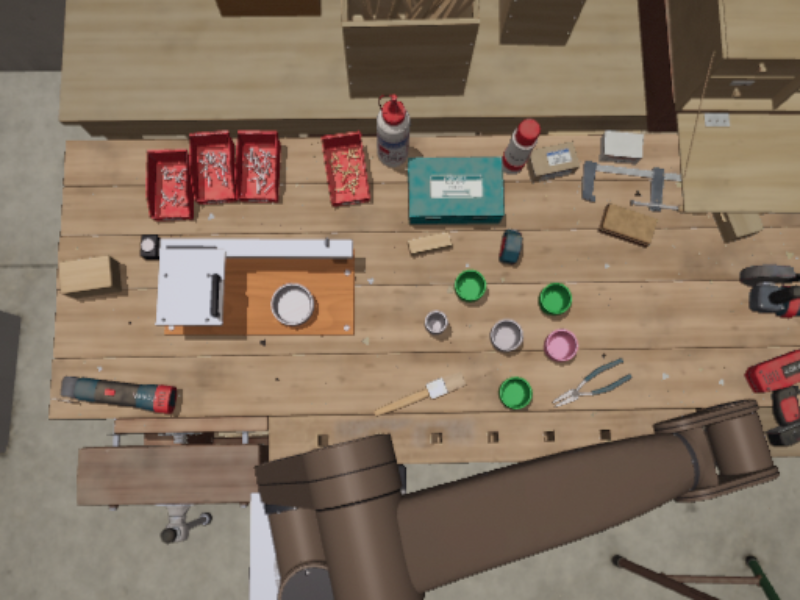

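View pics/side0.png

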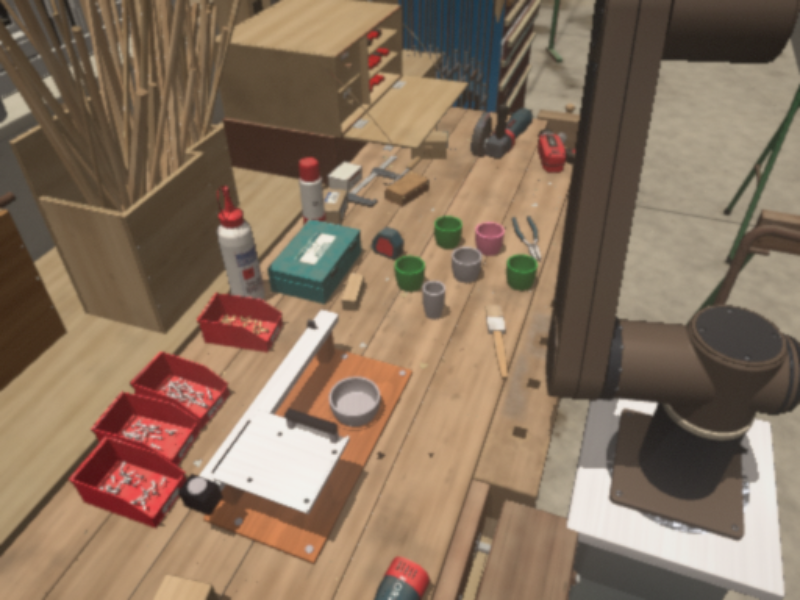

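The top picture shows the large cup at about (293,305) of the 800x600 view and the cover handle at (215,297). The clip is at (327,242) on the rail.

Candidates for the middle cup are grey (507,335), green (470,287), (555,299) and (515,393), and pink (561,345). Only the grey steel one fits, because green and pink are excluded. The narrower grey cup at (436,322) is the small cup. I'll confirm this in a crop and measure.

Run:
```python
from h import *
z=np.load('top.npz');im,d=z['im'],z['d'];P=cloud('top',d)
s=np.load('side.npz');Ps=cloud('side',s['d'])
def circ(pts):
    A=np.c_[2*pts[:,:2],np.ones(len(pts))];c=np.linalg.lstsq(A,(pts[:,:2]**2).sum(1),rcond=None)[0]
    return c[:2],np.sqrt(c[2]+c[:2]@c[:2])
for nm,(u,v),h,r in(('mid',(324,214),.056,.033),('small',(279,206),.072,.023),('large',(187.5,195),.050,.044)):
    g=ray('top',u,v,h)
    print(nm,g)
    for n,Q in(('top',P),('side',Ps)):
        c=g[:2]
        m=(np.hypot(Q[...,0]-c[0],Q[...,1]-c[1])<r+.012)&(abs(Q[...,2]-h)<.006)
        q=Q[m]
        if len(q)>8:print('  ',n,len(q),circ(q),np.median(q[:,2]), 'mid-ext',(q.min(0)+q.max(0))[:2]/2, np.ptp(q,axis=0)[:2])
# rail: top z~.104, clip, cover
def inr(Q,x0,x1,y0,y1,z0,z1):
    return Q[(Q[...,0]>x0)&(Q[...,0]<x1)&(Q[...,1]>y0)&(Q[...,1]<y1)&(Q[...,2]>z0)&(Q[...,2]<z1)]
L=ray('top',187.5,195,.05)
for nm,z0,z1 in(('rail',.1,.108),('plate',.110,.120),('handle',.142,.156),):
    for n,Q in(('top',P),('side',Ps)):
        q=inr(Q,L[0]-.1,L[0]+.16,L[1]-.17,L[1]+.32,z0,z1)
        if len(q): print(nm,n,len(q),cv2.minAreaRect(q[:,:2].astype(np.float32)),np.median(q[:,2]))
print('clip',ray('top',209,154.5,.122))
a=cv2.resize(im[180:240,260:380,::-1],(780,390),interpolation=cv2.INTER_CUBIC)
b=cv2.resize(im[140:220,90:240,::-1],None,fx=2.6*2,fy=2.6,interpolation=cv2.INTER_CUBIC)
b=cv2.resize(im[150:210,130:235,::-1],(780,200),interpolation=cv2.INTER_CUBIC)
cv2.imwrite('pics/c1.png',np.vstack([a,b]))
```

```text
mid [ 0.45832435 -0.3735263   0.056     ]
   top 81 (array([ 0.45804772, -0.37309463]), np.float64(0.030803317184405724)) 0.056303549286905064 mid-ext [ 0.45704849 -0.37386092] [0.06250742 0.06640647]
   side 77 (array([ 0.45938506, -0.37304268]), np.float64(0.03085999128977509)) 0.0536463712796823 mid-ext [ 0.45995193 -0.37382374] [0.06433328 0.06372391]
small [ 0.4842094  -0.22795461  0.072     ]
   top 47 (array([ 0.48507565, -0.22627856]), np.float64(0.020731187596564452)) 0.07112880903531926 mid-ext [ 0.48625712 -0.22645763] [0.04314944 0.04212532]
   side 59 (array([ 0.48591952, -0.22685835]), np.float64(0.021004591904517044)) 0.06971039030305526 mid-ext [ 0.48611015 -0.22843488] [0.04527895 0.0508288 ]
large [0.52824016 0.06617491 0.05      ]
   top 105 (array([0.53020539, 0.06989424]), np.float64(0.04171546721243847)) 0.04969562957304419 mid-ext [0.53002332 0.06992456] [0.08352054 0.08746612]
   side 185 (array([0.53165014, 0.06987677]), np.float64(0.04175241763166767)) 0.047974396465835345 mid-ext [0.53270899 0.06981566] [0.08855835 0.08745186]
rail top 1020 ((0.572069227695
[... 160 characters left out ...]
507), (0.42633071541786194, 0.04421238973736763), 88.6691665649414) 0.10327288980365679
plate top 1813 ((0.5658680200576782, 0.15552017092704773), (0.42447584867477417, 0.18171261250972748), 88.41107940673828) 0.11433946764426994
plate side 3531 ((0.5682253837585449, 0.18013717234134674), (0.37383338809013367, 0.1835247278213501), 88.11616516113281) 0.11349921705333088
handle top 128 ((0.5335373878479004, 0.2076336145401001), (0.013101845048367977, 0.08376603573560715), 89.20674133300781) 0.14733900608602468
handle side 204 ((0.5344678163528442, 0.20736382901668549), (0.015099035575985909, 0.08223132789134979), 89.10028076171875) 0.14719764609324215
clip [ 0.64306253 -0.00934427  0.122     ]
```

View pics/c1.png

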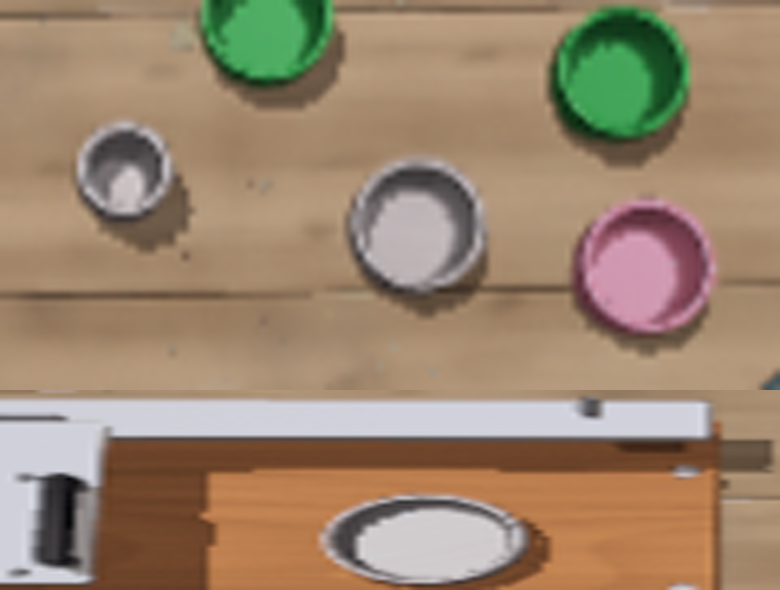

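The crop confirms it. The middle cup is the grey steel one at crop (417,225), next to the pink and green look-alikes, and the small grey cup is at (123,170). Now I'll move over the middle cup.

Request:
play_rows(rows="0.84 0.99 -0.3 -0.32 1;0.84 0.99 -0.3 -0.32 1;0.84 0.99 -0.3 -0.32 1;0.84 0.99 -0.3 -0.32 1;0.84 0.99 -0.3 -0.32 1;0.84 0.99 -0.3 -0.32 1;0.84 0.99 -0.3 -0.32 1;0.84 0.99 -0.3 -0.32 1;0.84 0.99 -0.3 -0.32 1;0.84 0.99 -0.3 -0.32 1;0.84 0.99 -0.3 -0.32 1;0.84 0.99 -0.3 -0.32 1", squeeze=25)

```text
time: 1.3
position: [0.4422, -0.392, 0.1772]
tcp_rot: [1.0, -0.011, -0.0, -0.0]
force: [0.8, 0.5, 0.4]
opening: 0.0855
finger_force: 0.0
```

Request:
play_rows(rows="0.7 0.8 -0.8 0 1;0 0 -0.8 0 1;0 0 -0.8 0 1;0 0 0 0 1;0 0 0 0 1")

```text
time: 1.8
position: [0.455, -0.3778, 0.1293]
tcp_rot: [1.0, -0.011, -0.001, -0.0]
force: [0.1, -0.3, 1.0]
opening: 0.0853
finger_force: 0.0
```

Request:
play_rows(rows="0.18 0.2 -0.77 0 1;0 0 -1 0 1;0 0 -1 0 1;0 0 -1 0 1;0 0 0 0 1;0 0 0 0 0.5;0 0 0 0 0.5;0 0 0 0 0.5;0 0 0 0 0.5;0 0 0 0 0.5")

```text
time: 2.8
position: [0.4601, -0.374, 0.0559]
tcp_rot: [1.0, -0.01, 0.001, 0.001]
force: [0.1, -1.3, 3.1]
opening: 0.0652
finger_force: 28.2
```

Run:
```python
from h import *
im,d=snap('side')
cv2.imwrite('pics/s1.png',cv2.resize(im[130:220,230:380,::-1],(780,468),interpolation=cv2.INTER_CUBIC))
```

```text
(no output)
```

View pics/s1.png

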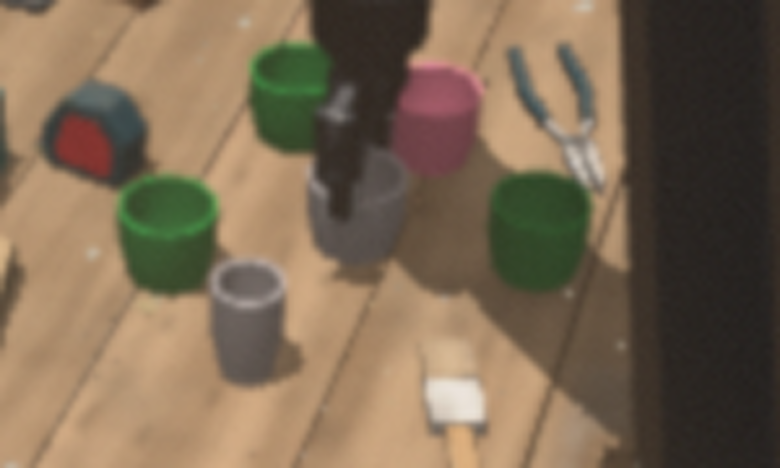

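The picture shows the finger at crop (340,150-215) holding the grey cup at (357,205). The tip is about 18 mm below the rim, and the cup is upright.

Request:
play_rows(rows="0 0 0.6 0 0.5;0 0 1 0 0.5;0 0 1 0 0.5;0 0 1 0 0.5;0 0.4 1 0 0.5;0.1 0.8 1 0 0.5;0.2 1 0.8 0 0.5;0.2 1 0 0 0.5;0.2 1 0 0 0.5;0.2 1 0 0 0.5;0.2 1 0 0 0.5;0.2 1 0 0 0.5")

```text
time: 4.05
position: [0.485, -0.228, 0.1827]
tcp_rot: [1.0, -0.01, -0.0, -0.0]
force: [0.2, 0.2, -0.7]
opening: 0.0653
finger_force: 28.3
```

Request:
play_rows(rows="0.2 1 0 0 0.5;0.2 1 0 0 0.5;0.2 1 0 0 0.5;0.2 1 0 0 0.5;0.2 1 0 0 0.5;0.2 1 0 0 0.5;0.2 1 0 0 0.5;0.2 1 0 0 0.5;0.2 1 0 0 0.5;0.2 1 0 0 0.5;0.2 1 0 0 0.5;0.2 1 0 0 0.5")

```text
time: 5.25
position: [0.5329, 0.0118, 0.1827]
tcp_rot: [1.0, -0.01, -0.0, -0.0]
force: [-0.1, 0.6, -0.8]
opening: 0.0651
finger_force: 28.3
```

Request:
play_rows(rows="0 0.9 0 0 0.5;0 0.9 -0.5 0 0.5;0 0.6 -1 0 0.5;0 0 -1 0 0.5;0 0 -0.5 0 0.5;0 0 0 0 0.5;0 0 0 0 0.5")

```text
time: 5.95
position: [0.5337, 0.0585, 0.1232]
tcp_rot: [1.0, -0.01, 0.0, 0.0]
force: [1.0, 0.1, -0.5]
opening: 0.0654
finger_force: 28.3
```

```bash
cat >> h.py <<'E'
def circ(pts):
    A=np.c_[2*pts[:,:2],np.ones(len(pts))];c=np.linalg.lstsq(A,(pts[:,:2]**2).sum(1),rcond=None)[0]
    return c[:2].round(4),np.sqrt(c[2]+c[:2]@c[:2]).round(4)
def rim(Q,c,h,r,tol=.004):
    rr=np.hypot(Q[...,0]-c[0],Q[...,1]-c[1])
    return Q[(rr<r+.008)&(rr>r-.014)&(abs(Q[...,2]-h)<tol)]
E
python3 - <<'E'
from h import *
print(sense()['position'])
for n in('side','top'):
    im,d=snap(n);Q=cloud(n,d);z=sense()['position'][2]
    for nm,h,r in(('mid',z,.033),('large',.05,.044)):
        q=rim(Q,(.532,.070),h,r); 
        if len(q)>8: print(n,nm,len(q),circ(q),np.median(q[:,2]))
im=np.load('side.npz')['im']
cv2.imwrite('pics/s2.png',cv2.resize(im[180:310,150:300,::-1],(690,598),interpolation=cv2.INTER_CUBIC))
E
```

```text
[0.53365886 0.05852024 0.12318947]
side mid 57 (array([0.542 , 0.0626]), np.float64(0.0378)) 0.12233012286286749
side large 107 (array([0.5319, 0.0699]), np.float64(0.0419)) 0.04895603209169963
top large 15 (array([0.5251, 0.0586]), np.float64(0.0303)) 0.0489407526350627
```

View pics/s2.png

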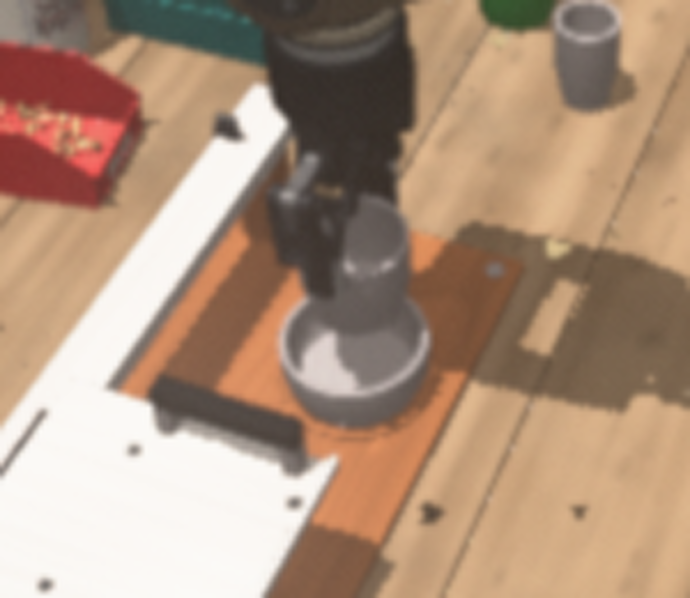

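The middle cup at crop (370,260) is upright above the large cup at (355,350), with about 11 mm still to go in y. Next I shift and lower it.

Request:
play_rows(rows="-0.1 0.56 0 0 0.5;0 0 0 0 0.5;0 0 -0.7 0 0.5;0 0 -0.7 0 0.5;0 0 -0.5 0 0.5;0 0 -0.3 0 0.5;0 0 0 0 0.5;0 0 0 0 0.5")

```text
time: 6.85
position: [0.5315, 0.0699, 0.0784]
tcp_rot: [1.0, -0.01, -0.0, -0.0]
force: [-0.3, -0.3, -0.5]
opening: 0.0652
finger_force: 28.3
```

Request:
play_rows(rows="0 0 -0.1 0 0.5;0 0 -0.1 0 0.5;0 0 0 0 0.5;0 0 0 0 0.5")

```text
time: 7.25
position: [0.5315, 0.07, 0.0748]
tcp_rot: [1.0, -0.01, 0.0, 0.0]
force: [0.3, -0.5, -1.7]
opening: 0.0654
finger_force: 28.3
```

Request:
play_rows(rows="0 0 -0.05 0 0.5;0 0 0 0 1;0 0 0 0 1;0 0 0 0 1;0 0 0 0 1;0 0 0.3 0 1;0 0 1 0 1;0 0 1 0 1;0 0 1 0 1;0 -0.3 1 0 1;-0.1 -0.6 1 0 1;-0.1 -1 0.3 0 1")

```text
time: 8.45
position: [0.5288, 0.0321, 0.189]
tcp_rot: [1.0, -0.009, 0.003, 0.0]
force: [0.3, 0.5, -0.4]
opening: 0.0852
finger_force: 0.0
```

Request:
play_rows(rows="-0.2 -1 0 0 1;-0.2 -1 0 0 1;-0.2 -1 0 0 1;-0.2 -1 0 0 1;-0.2 -1 0 0 1;-0.2 -1 0 0 1;-0.2 -1 0 0 1;-0.2 -1 0 0 1;-0.2 -1 0 0 1;-0.2 -1 0 0 1;0 -1 0 0 1;0 -1 0 0 1")

```text
time: 9.65
position: [0.4873, -0.2088, 0.1862]
tcp_rot: [1.0, -0.01, 0.0, 0.0]
force: [-0.0, 0.3, 0.8]
opening: 0.0856
finger_force: 0.0
```

Run:
```python
from h import *
print(sense()['position'])
for n in('side','top'):
    im,d=snap(n);Q=cloud(n,d)
    for nm,c,h,r in(('mid',(.532,.070),.074,.033),('large',(.532,.07),.05,.044),('small',(.486,-.227),.072,.023)):
        q=rim(Q,c,h,r,.006); 
        if len(q)>8: print(n,nm,len(q),circ(q),np.median(q[:,2]))
im=np.load('side.npz')['im']
cv2.imwrite('pics/s3.png',cv2.resize(im[180:310,150:300,::-1],(690,598),interpolation=cv2.INTER_CUBIC))
```

```text
[ 0.48726779 -0.20884795  0.18619134]
side mid 139 (array([0.531 , 0.0697]), np.float64(0.031)) 0.07214639221767216
side large 198 (array([0.5313, 0.0716]), np.float64(0.0373)) 0.04912321659774932
side small 59 (array([ 0.4869, -0.2263]), np.float64(0.0212)) 0.06985900102187603
top mid 79 (array([0.5294, 0.0695]), np.float64(0.0307)) 0.07382064011203493
top large 114 (array([0.5311, 0.0704]), np.float64(0.041)) 0.04921166891291695
```

View pics/s3.png

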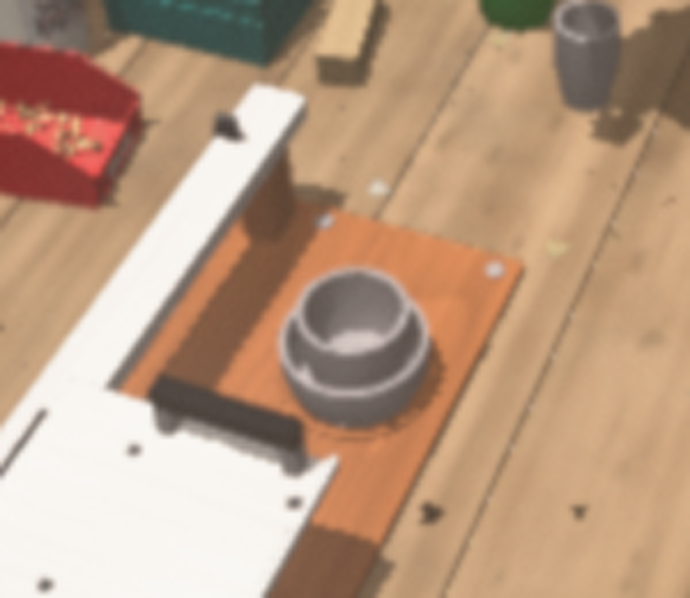

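The middle cup stands upright in the large one at crop (355,340): rim height is 0.073 m and the axes agree within about 2 mm. Next is the small cup at (587,50).

Request:
play_rows(rows="0 -0.5 -0.5 0 1;0 0 -1 0 1;0 0 -1 0 1;0 0 -1 0 1;0 0 0 0 1;0 0 0 0 1")

```text
time: 10.35
position: [0.4872, -0.2175, 0.1152]
tcp_rot: [1.0, -0.01, -0.001, -0.0]
force: [-0.4, -0.0, -0.2]
opening: 0.0856
finger_force: 0.0
```

Request:
play_rows(rows="-0.05 -0.46 0 0 1;0 0 -0.76 0 1;0 0 -1 0 1;0 0 -0.5 0 1;0 0 0 0 1;0 0 0 0 0.3;0 0 0 0 0.3;0 0 0 0 0.3;0 0 0 0 0.3;0 0 0 0 0.3;0 0 0 0 0.3")

```text
time: 11.45
position: [0.4872, -0.2276, 0.0716]
tcp_rot: [1.0, -0.01, 0.001, 0.001]
force: [-0.6, 1.2, 5.3]
opening: 0.0458
finger_force: 25.9
```

Request:
play_rows(rows="0 0 0.6 0 0.3;0 0 1 0 0.3;0 0.2 1 0 0.3;0.1 0.6 1 0 0.3;0.15 1 1 0 0.3;0.15 1 1 0 0.3;0.2 1 0.4 0 0.3;0.2 1 0 0 0.3;0.2 1 0 0 0.3;0.2 1 0 0 0.3;0.2 1 0 0 0.3;0.2 1 0 0 0.3")

```text
time: 12.65
position: [0.5179, -0.0503, 0.1902]
tcp_rot: [1.0, -0.01, -0.0, -0.0]
force: [-0.7, -0.2, -1.2]
opening: 0.0458
finger_force: 26.0
```

Request:
play_rows(rows="0.2 1 0 0 0.3;0.2 1 0 0 0.3;0.2 1 0 0 0.3;0 1 0 0 0.3;0 1 0 0 0.3;0 0.8 0 0 0.3;0 0 0 0 0.3;0 0 0 0 0.3")

```text
time: 13.45
position: [0.53, 0.0647, 0.1902]
tcp_rot: [1.0, -0.01, -0.0, 0.0]
force: [0.1, 0.6, -1.2]
opening: 0.0453
finger_force: 26.0
```

Request:
play_rows(rows="0.04 0.26 0 0 0.3;0 0 0 0 0.3;0 0 -0.8 0 0.3;0 0 -0.8 0 0.3;0 0 -0.8 0 0.3;0 0 -0.8 0 0.3;0 0 -0.8 0 0.3;0 0 -0.4 0 0.3;0 0 0 0 0.3;0 0 0 0 0.3")

```text
time: 14.45
position: [0.5316, 0.0698, 0.1029]
tcp_rot: [1.0, -0.01, 0.0, 0.0]
force: [0.3, 0.9, -0.7]
opening: 0.0452
finger_force: 26.0
```

Request:
play_rows(rows="0 0 -0.1 0 0.3;0 0 -0.1 0 0.3;0 0 -0.05 0 0.3;0 0 0 0 0.3;0 0 0 0 0.3")

```text
time: 14.95
position: [0.5314, 0.07, 0.0977]
tcp_rot: [1.0, -0.01, 0.0, 0.0]
force: [-0.5, -0.7, 0.9]
opening: 0.0454
finger_force: 26.1
```

Request:
play_rows(rows="0 0 0 0 1;0 0 0 0 1;0 0 0 0 1;0 0 0 0 1;0 0 0.3 0 1;0 0 1 0 1;0 0 1 0 1;0 0 1 0 1;0 0 1 0 1;0 0 1 0 1;0 0 0.6 0 1;0 -0.5 0 0 1")

```text
time: 16.15
position: [0.5324, 0.0603, 0.2179]
tcp_rot: [1.0, -0.009, 0.002, 0.0]
force: [0.0, -0.5, 0.2]
opening: 0.0853
finger_force: 0.0
```

Request:
play_rows(rows="0 -1 0 0 1;0 -1 0 0 1;0 -1 0 0 1;0 -1 0 0 1;0 -1 0 0 1;0 -1 0 0 1;0 -1 0 0 1")

```text
time: 16.85
position: [0.5303, -0.0813, 0.2139]
tcp_rot: [1.0, -0.01, -0.001, -0.0]
force: [0.5, -0.0, -0.6]
opening: 0.0854
finger_force: 0.0
```

Run:
```python
from h import *
print(sense()['position'],sense()['time'])
for n in('side','top'):
    im,d=snap(n);Q=cloud(n,d)
    for nm,c,h,r in(('mid',(.531,.070),.074,.033),('large',(.531,.07),.05,.044),('small',(.531,.07),.098,.023)):
        q=rim(Q,c,h,r,.006); 
        if len(q)>8: print(n,nm,len(q),circ(q),np.median(q[:,2]))
    # handle, rail axis, clip, cover edge
    def box(x0,x1,y0,y1,z0,z1): return Q[(Q[...,0]>x0)&(Q[...,0]<x1)&(Q[...,1]>y0)&(Q[...,1]<y1)&(Q[...,2]>z0)&(Q[...,2]<z1)]
    q=box(.45,.62,.16,.25,.142,.156); print('handle',cv2.minAreaRect(q[:,:2].astype('f4')),q[:,2].max())
    q=box(.625,.67,-.07,.12,.1095,.135); print('clip',len(q),q.min(0) if len(q) else 0,q.max(0) if len(q) else 0,np.median(q,0) if len(q) else 0)
    q=box(.47,.61,.1,.3,.109,.118); ys=[]
    for x in np.arange(.48,.61,.01):
        s=q[abs(q[:,0]-x)<.005]; ys.append((x,s[:,1].min())) if len(s) else 0
    ys=np.array(ys);print('edge fit',np.polyfit(ys[:,0],ys[:,1],1),np.polyval(np.polyfit(ys[:,0],ys[:,1],1),.534))
    q=box(.60,.68,-.04,.18,.1,.108)
    xs=[]
    for y in np.arange(-.03,.17,.01):
        s=q[abs(q[:,1]-y)<.005]; xs.append((y,s[:,0].min(),s[:,0].max()))
    xs=np.array(xs);print('rail slopes dx/dy',np.polyfit(xs[:,0],xs[:,1],1),np.polyfit(xs[:,0],xs[:,2],1))
a=np.load('side.npz')['im'][180:310,150:300,::-1];b=np.load('top.npz')['im'][140:220,90:240,::-1]
cv2.imwrite('pics/s4.png',np.hstack([cv2.resize(a,(400,400),interpolation=2),cv2.resize(b,(400,400),interpolation=2)]))
```

```text
[ 0.53030519 -0.08126247  0.21388554] 16.85
side mid 165 (array([0.53  , 0.0716]), np.float64(0.0265)) 0.0730969604293682
side large 178 (array([0.5322, 0.0692]), np.float64(0.039)) 0.04884830488637937
side small 93 (array([0.5308, 0.0706]), np.float64(0.0209)) 0.09624276654520714
handle ((0.5343965291976929, 0.20725688338279724), (0.01567094586789608, 0.08296636492013931), 89.19524383544922) 0.1522143699247096
clip 21 [ 0.6381379  -0.01159232  0.10994335] [ 0.65497861 -0.00487047  0.12128007] [ 0.64460638 -0.00653052  0.11794753]
edge fit [-0.03162515  0.21743408] 0.20054625286497335
rail slopes dx/dy [0.01491029 0.61831307] [0.03647795 0.65214827]
top mid 59 (array([0.53  , 0.0698]), np.float64(0.0299)) 0.0743822944643806
top large 64 (array([0.5319, 0.0727]), np.float64(0.0395)) 0.04948575232760699
top small 50 (array([0.5292, 0.0705]), np.float64(0.0207)) 0.09762032032236712
handle ((0.5334025025367737, 0.2078097015619278), (0.014829208143055439, 0.08418389409780502), 89.4876708984375) 0.15587149685440682
clip 12 [0.62684158 0.03251008 0.10952974] [0.65202217 0.11114345 0.11266047] [0.64130431 0.0953913  0.11012301]
edge fit [-0.02177735  0.21072053] 0.19909142556468845Traceback (most recent call last):
  File "<stdin>", line 19, in <module>
    return umr_minimum(a, axis, None, out, keepdims, initial, where)
ValueError: zero-size array to reduction operation minimum which has no identity
```

Request:
play_rows(rows="0 1 0 0 1;0 1 0 0 1;0 1 0 0 1;0 1 0 0 1;0 1 0 0 1;0 1 0 0 1;0 1 0 0 1;0 1 0 0 1;0 1 0 0 1;0 1 0 0 1;0 1 0 0 1;0 1 0 0 1")

```text
time: 18.15
position: [0.5303, 0.1611, 0.2143]
tcp_rot: [1.0, -0.01, -0.001, 0.0]
force: [-0.2, -0.1, 0.3]
opening: 0.0854
finger_force: 0.0
```

Request:
play_rows(rows="0 1 0 0 1;0 1 0 0 1;0 0.6 0 0 1;0 0 0 0 1;0 0 0 0 1")

```text
time: 18.65
position: [0.5309, 0.2118, 0.2149]
tcp_rot: [1.0, -0.01, -0.0, 0.0]
force: [-0.5, -0.1, 0.9]
opening: 0.0855
finger_force: 0.0
```

Run:
```python
from h import *
a=np.load('side.npz')['im'][180:310,150:300,::-1];b=np.load('top.npz')['im'][140:220,90:240,::-1]
cv2.imwrite('pics/s4.png',np.hstack([cv2.resize(a,(400,400),interpolation=2),cv2.resize(b,(400,400),interpolation=2)]))
```

```text
(no output)
```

View pics/s4.png

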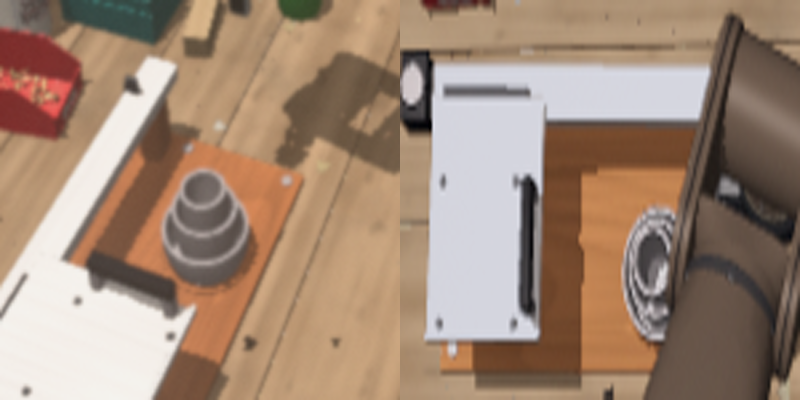

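All three cups are nested upright, with the side crop showing the rims at (203,185), (205,215) and (205,240). Now I grip the handle at (130,278).

Request:
play_rows(rows="0.15 -0.2 -0.65 0 1;0 0 -1 0 1;0 0 -1 0 1;0 0 -0.7 0 1;0 0 -0.3 0 1;0 0 0 0 1;0 0 0 0 0;0 0 0 0 0;0 0 0 0 0;0 0 0 0 0;0 0 0 0 0;0 0 0 0 0", squeeze=60)

```text
time: 19.85
position: [0.5344, 0.2084, 0.143]
tcp_rot: [1.0, -0.01, 0.0, -0.0]
force: [-0.4, 0.7, 1.8]
opening: 0.0126
finger_force: 60.1
```

Request:
play_rows(rows="-0.01 -0.4 0 0 0;-0.015 -0.7 0 0 0;-0.015 -0.7 0 0 0;-0.015 -0.7 0 0 0;-0.015 -0.7 0 0 0;-0.015 -0.7 0 0 0;-0.015 -0.7 0 0 0;-0.015 -0.7 0 0 0;-0.015 -0.7 0 0 0;-0.015 -0.7 0 0 0;0 0 0 0 0;0 0 0 0 0")

```text
time: 21.05
position: [0.532, 0.0735, 0.143]
tcp_rot: [1.0, -0.011, 0.001, -0.001]
force: [2.1, 6.1, 2.3]
opening: 0.0128
finger_force: 60.2
```

Request:
play_rows(rows="-0.015 -0.7 0 0 0;-0.015 -0.7 0 0 0;-0.015 -0.7 0 0 0;-0.015 -0.7 0 0 0;-0.01 -0.5 0 0 0;0 0 0 0 0;0 0 0 0 0")

```text
time: 21.75
position: [0.5309, 0.0082, 0.143]
tcp_rot: [1.0, -0.011, 0.002, -0.001]
force: [4.7, 8.8, 2.5]
opening: 0.0132
finger_force: 60.2
```

Run:
```python
from h import *
print(sense()['position'])
for n in('side','top'):
    im,d=snap(n);Q=cloud(n,d)
    def box(x0,x1,y0,y1,z0,z1): return Q[(Q[...,0]>x0)&(Q[...,0]<x1)&(Q[...,1]>y0)&(Q[...,1]<y1)&(Q[...,2]>z0)&(Q[...,2]<z1)]
    q=box(.625,.67,-.07,.0,.107,.135)
    if len(q): print(n,'clip?',len(q),q.min(0),q.max(0),np.median(q,0))
    q=box(.47,.64,-.06,.1,.1085,.118)
    for x in np.arange(.48,.635,.02):
        s=q[abs(q[:,0]-x)<.01]
        if len(s): print('  ',x.round(3),np.sort(s[:,1])[:3].round(4))
a=np.load('side.npz')['im'][185:285,150:300,::-1]
cv2.imwrite('pics/s5.png',cv2.resize(a,(795,530),interpolation=2))
b=np.load('top.npz')['im'][130:220,130:250,::-1]
cv2.imwrite('pics/t5.png',cv2.resize(b,(780,585),interpolation=2))
```

```text
[0.53085304 0.00819803 0.14303894]
side clip? 28 [ 0.62841148 -0.01355075  0.10722343] [ 0.65468862 -0.00213722  0.12348462] [ 0.64352115 -0.00575586  0.11462096]
   0.48 [-0.0025 -0.0021 -0.0014]
   0.5 [-0.0002 -0.0002  0.0022]
   0.52 [-0.0045 -0.0041 -0.0026]
   0.54 [0.0043 0.0103 0.0106]
   0.56 [-0.0042 -0.0025 -0.0011]
   0.58 [-0.0007 -0.0006  0.0017]
   0.6 [-0.0046 -0.0035 -0.003 ]
   0.62 [-0.0053 -0.0041 -0.0025]
top clip? 26 [ 0.62757445 -0.05546542  0.10713315] [ 0.65271936 -0.00568114  0.12571149] [ 0.6400512  -0.01132178  0.11142119]
   0.54 [0.0882]
   0.62 [-0.046  -0.0429 -0.0368]
```

View pics/s5.png

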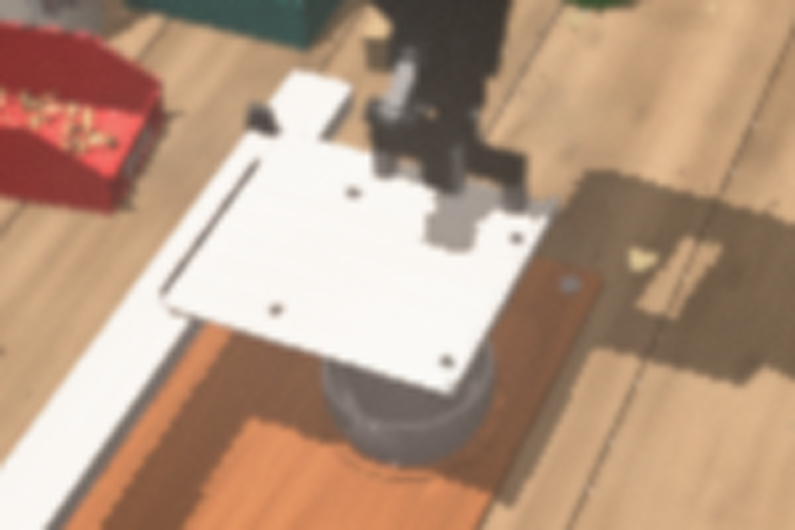

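The cover is over the nest, with its leading edge at crop (300-540,150-210). The edge corner is just short of the clip at (262,118), about 4 mm by the measurements.

Request:
play_rows(rows="0 -0.19 0 0 0;0 0 0 0 0;0 0 0 0 0;0 0 0 0 0;0 0 0 0 0;0 0 0 0 0")

```text
time: 22.45
position: [0.5308, 0.0049, 0.143]
tcp_rot: [1.0, -0.011, 0.002, -0.001]
force: [4.1, 7.4, 2.8]
opening: 0.0128
finger_force: 60.2
```

Run:
```python
from h import *
print(sense()['position'],sense()['finger_force'])
im,d=snap('top');im2,d2=snap('side')
a=cv2.resize(im[140:175,190:230,::-1],(400,350),interpolation=2);b=cv2.resize(im2[195:230,180:220,::-1],(400,350),interpolation=2)
cv2.imwrite('pics/f.png',np.hstack([a,b]))
```

```text
[0.53078071 0.00488409 0.1430396 ] 60.15751361846924
```

View pics/f.png

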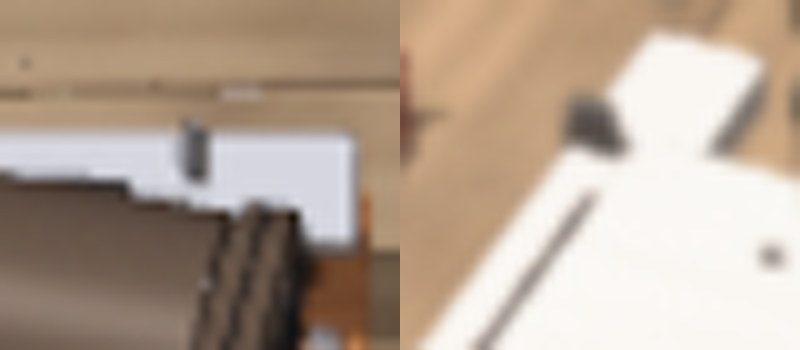

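The clip is at crop (193,152) in the top view and (595,125) in the side view, and the cover's corner meets its foot at about (615,152). The edge is level within about 2 mm, the grip is 60 N, and the arm is at rest, so I'm handing in.

```bash
python3 -c "
from workcell import *
print(finish_job())"
```

```text
the job is handed in; nothing more can be done
None
```

I handed the job in at about 22.5 s. The three cups are nested upright on the stand, and the gripper is still holding the cover at 60 N with its edge within about 2 mm of the clip by my measurements; no verdict came back.

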